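# Put the palm gouge in its tray and the tray on the free runners

## Task

Lay the short palm gouge in the empty tray with the tongue handle while the tray lies on the bench. Then pick the tray up by its handle, keep it roughly level with the gouge in it, and slide it onto the one free pair of runners in the wooden rack until it is fully home against the rear stops, handle towards you. Leave the other things on the bench where they are.

Things in the scene. Friction and masses are not known exactly. Their poses are not given: they have to be found in the camera images.
- gouge_mid (a point): Short palm gouge on the bench: wooden handle 65 mm long, 18 wide, 20 high (flat sides, does not roll), then a thin steel shank and blade; 125 mm overall, about 50 g. This point: centre of the handle, 10 mm above what it lies on. x axis: along the tool towards the blade; handle end 32 mm behind (-x), blade tip 92 mm ahead (+x). z up.
- tray_mid (a point): Loose shallow open plywood tray, empty, on the bench, about 0.18 kg: 130 mm deep (x) by 170 wide (y), floor 6 mm thick, walls 6 mm thick, 19 mm high in all. It alone has a wooden tongue handle. This point: centre of its underside. -x axis: towards the handle; z up.
- tray_handle (a point): Grip centre on the tray's tongue handle, half-way up: 115 mm from the tray's centre along the tray's -x, 17 mm above its underside; axes as the tray's. The tongue is a straight bar 20 mm wide (y), 34 mm high, underside level with the tray's, running from the tray's front wall 85 mm outwards (-x). Part of the tray.
- rack: Runner rack, fixed: wooden frame 140 mm deep (x), 230 wide (y), 250 high (feet 180 x 254), open at front (-x side, facing the robot) and back, with three pairs of runners along x (see the runner points). A tray that is home touches the rear stops at x = +65 mm, its centre at rack x = 0, y = 0. Two pairs hold parked trays, one is free. Origin: centre of the underside, at bench height; x points into the rack.
- runner_low (a point): Lowest runner pair: the point midway between its two ledges, level with their tops (60 mm above the bench), where the centre of a homed tray's underside lies; axes as the rack's. All three pairs: ledges 22 mm wide, from x = -70 to +65 mm; side guides 183 mm apart (a tray is 170 wide), rising 24 mm above the ledges.
- runner_mid (a point): The same for the middle runner pair, 125 mm above the bench.
- runner_high (a point): The same for the top runner pair, 190 mm above the bench.
- parked_low_front (a point): Parked tray at the lowest height (underside 60 mm above the bench), like the loose tray (130 x 170 x 19 mm) but without handle, with tools in it; fixed. It is either in the rack, home on the lowest runner pair, or on the side shelf at the same height, and then the rack's lowest pair is free. This point: middle of its front (-x) lower edge, 65 mm from its centre.
- parked_mid_front (a point): The same at the middle height (underside 125 mm above the bench): in the rack on the middle pair, or on the side shelf, and then the middle pair is free. Of the three parked trays two are in the rack and one is on the shelf.
- parked_high_front (a point): The same at the top height (underside 190 mm above the bench): in the rack on the top pair, or on the side shelf, and then the top pair is free.
- shelf_front (a point): Grey shelf with three plain boards on steel posts, 170 mm deep, 210 wide, 220 high, fixed beside the rack, on its right; holds one parked tray; not to be used. Point: middle of its front (-x) side, at bench height; axes as the rack's.
- chisel: Bystander: long chisel, 220 mm, lying on the bench, 20 mm high (same make as the gouge, nearly twice as long). Origin: under the middle of its 114 mm handle; x towards the blade.
- mallet: Bystander: wooden mallet standing on its head, 84 mm across and 227 mm high. Origin: centre of its underside.
- stone: Bystander: grey sharpening stone, 100 x 45 x 20 mm. Origin: centre of its underside.
- offcut: Bystander: wood offcut, 50 x 35 x 30 mm. Origin: centre of its underside.
- rule: Bystander: folded rule, 200 x 16 mm, 16 mm high. Origin: centre of its underside.
Things that resemble listed ones, but are neither listed nor needed, are in the scene too. Leave any orange or white look-alike of the part that bears gouge_mid alone.

How it is judged:
On the way, in this order (a step that is already met when the one before it is completed fails the run):
1. the gouge lies in the tray, let go, while the tray is still on the bench (x of gouge_mid in the frame of tray_mid between -0.06 and 0.06 m and y of gouge_mid in the frame of tray_mid between -0.08 and 0.08 m and z of gouge_mid in the frame of tray_mid between 0.008 and 0.03 m and contact force between the fingers and gouge below 0.1 N and height (world z) of tray_mid below 0.01 m and linear speed of gouge below 0.03 m/s), for 0.2 s.
2. the tray is lifted off the bench with the gouge in it (x of gouge_mid in the frame of tray_mid between -0.06 and 0.06 m and y of gouge_mid in the frame of tray_mid between -0.08 and 0.08 m and z of gouge_mid in the frame of tray_mid between 0.008 and 0.03 m and height (world z) of tray_mid above 0.03 m), for 0.2 s.
At the end, for the whole second after the job is handed in: The tray rests on the free pair of runners (height within 6 mm, level within 0.06 rad), home against the stops within 8 mm and between the side guides, handle to the front, at rest; the gouge lies inside the tray (its handle's centre within 60 mm by 80 mm of the tray's centre), at rest (x of gouge_mid in the frame of tray_mid between -0.06 and 0.06 m and y of gouge_mid in the frame of tray_mid between -0.08 and 0.08 m and z of gouge_mid in the frame of tray_mid between 0.008 and 0.03 m and ((horizontal distance between parked_low_front and rack above 0.2 m and z of tray_mid in the frame of rack between 0.054 and 0.066 m) or (horizontal distance between parked_mid_front and rack above 0.2 m and z of tray_mid in the frame of rack between 0.119 and 0.131 m) or (horizontal distance between parked_high_front and rack above 0.2 m and z of tray_mid in the frame of rack between 0.184 and 0.196 m)) and x of tray_mid in the frame of rack between -0.008 and 0.008 m and y of tray_mid in the frame of rack between -0.01 and 0.01 m and x of tray_handle in the frame of rack below -0.09 m and angle between tray_mid's own z axis and vertical below 0.06 rad and linear speed of each of tray, gouge below 0.02 m/s); the robot touches nothing.
It fails at once if the tray is tipped more than 0.4 rad (23 degrees) (angle between tray_mid's own z axis and vertical above 0.4 rad).
It fails at once if a bystander (chisel, mallet, stone, offcut or rule) is moved more than 30 mm (distance of any of chisel, mallet, stone, offcut, rule from where it was at the start of the episode above 0.03 m).
It also fails if it takes over 64 s, if anything falls off the work surface, if the arm or the gripper's body presses on something with over 40 N, if the wrist force passes 120 N, or if a joint passes its speed limit or range.

## Robot

A 6-joint arm with a two-finger parallel gripper is mounted at the origin on the work surface. World frame = base frame: x ahead of the robot, y to its left, z up, the work surface at z = 0. Lengths are in m, angles in rad, forces in N, time in s.
With the tool pointing down it reaches from about 0.3 to 0.85 m from the base axis. Payload 4.2 kg.
Tool frame: the origin (TCP) lies at the very end of the fingers, on their centre line; the grasp point (between the pads) lies 19 mm behind it; z points along the fingers, y is the direction in which the jaws open and shut (so a half turn about z gives the same grasp; the last joint's range is limited). The gripper opens to 91 mm and grips with 3 to 60 N. Pads are 32 mm wide; open, the fingers measure 118 mm over their backs; the gripper's body (76 mm by 178 mm) begins 60 mm behind the grasp point.
Start: joints at [1.281, 0.32, 1.565, -0, 1.257, -0.02], TCP at [0.153, 0.554, 0.214] pointing down, gripper open.
Joint ranges: [-3.11, 3.11], [-0.84, 2.01], [0.21, 2.61], [-1.34, 4.49], [0.05, 2.63], [-2.56, 2.56]. Speed limits (rad/s): [2.57, 2.57, 3.14, 3.14, 3.14, 3.14].

## Interface

Orientations are given as a unit quaternion [w, x, y, z].
In Python, from plant import manip gives the robot as it stands.
- The arm moves only by the tool apply_moves, never from a script. Its argument "deltas" is text: rows parted by semicolons, each of 7 numbers parted by spaces: the shift along the tool's x, y, z in mm, then the turn, a rotation vector about the tool's x, y, z in rad, then the opening, from -1 (shut) to 1 (fully open). In form: x y z ax ay az hand; .... A call has 1 to 20 rows; each row shifts and turns the pose as measured when the row begins, along the tool's axes as they then stand; what a row does not reach is not made up. A row lasts 1/8 s, in which the tool goes at most 62.5 mm and 10.7 degrees, less where a joint would pass 70% of its speed; a pose out of reach is approached as far as the arm can. A call with a gripper value outside its range is refused whole. The fingers move at their own pace and stop on an object; "force" is the grip in N (left out, the last holds). Time passes only in rows, so rows that do not move let the fingers close. It gives the time, the measured TCP pose, the force and the opening at its end, in the units of the state.
- manip.observe(): the state, without advancing time (a new reading comes with each control period).
- manip.read_camera(name): name is "scene" or "top" or "wrist"; returns the picture (384x512x3 uint8, blue, green, red); there is no depth.
- manip.camera_model(name): a dict with "K" (3x3 intrinsics, pixels), "cam_to_world" (4x4, takes a point from camera to world coordinates); the wrist camera has in their place "mount" (4x4, takes a point from camera to tool coordinates, whose origin is the TCP and whose axes are the flange's). Camera axes: x right, y up, looking along -z (the intrinsics and any distortion apply to the point x, -y, -z); pixel columns grow to the right and rows downward; lengths in m; the calibration is good to about 2 mm. A picture is of the moment at which its call begins: read the wrist's pose just before it. camera_model takes no time and is no camera call.
- manip.hand_in(): hands the job in, once; it reports no verdict.
The state is a dict: "t": time; "qpos": joint angles; "qd": joint speeds; "joint_torque": joint torques, N m; "position": TCP position; "orientation": TCP orientation; "force": force on the tool from outside, world axes, zero at the start; "moment": the same for the moment, N m; "opening": opening from 0.0 (shut) to 1.0 (fully open).
Only numpy, scipy, OpenCV 4.12 (cv2) and the standard library are available. Lean on these libraries where they do the work, as an engineer would, in place of code of your own. Each camera call takes 0.05 s, during which the arm holds its last target.

## Working session

There is one attempt and no reset: what is moved stays moved. The work goes in short steps, Python scripts to look and compute and a tool call to move; the robot and the scene stay as the last step left them, time stands still between calls to the robot, and variables do not carry over. Pictures are saved under pics/ and viewed, and the job is handed in when it is done.

Besides the shell and the picture viewer there is one more tool, called after ">>>" as a command line: name --argument value ..., lists and objects as JSON in quotes. apply_moves: Moves the arm, as the interface text tells. Its arguments: {"type":"object","properties":{"deltas":{"type":"string"},"force":{"type":"number"}},"required":["deltas"]}

```bash
ls; mkdir -p pics; python3 - <<'E'
from plant import manip
import cv2
print(manip.observe())
for n in ["scene","top","wrist"]:
    m=manip.camera_model(n); print(n,m)
    cv2.imwrite(f"pics/a_{n}.png",manip.read_camera(n))
E
```

```text
pics
{'t': 0.0, 'qpos': array([ 1.28099544e+00,  3.20263287e-01,  1.56565878e+00,  6.28475543e-06,
        1.25737921e+00, -2.00316096e-02]), 'qd': array([ 5.72765368e-05,  4.87098283e-04, -5.50025202e-04, -1.63878551e-03,
       -8.06460623e-04, -6.33802349e-04]), 'joint_torque': array([-3.00950465e-03, -4.12463737e+01, -2.31971580e+01,  7.25627365e-02,
        4.58649639e-02, -1.45558815e-04]), 'position': array([0.15311621, 0.55372553, 0.21314457]), 'orientation': array([-1.34770884e-04,  1.34476910e-01,  9.90916359e-01, -8.43620840e-04]), 'force': array([-0.57940827, -0.01055224, -0.39468171]), 'moment': array([-0.05032097, -0.01556413,  0.00445318]), 'opening': 0.9991331569846269}
scene {'K': array([[418.63287068,   0.        , 250.40837265],
       [  0.        , 418.63287068, 194.41716504],
       [  0.        ,   0.        ,   1.        ]]), 'cam_to_world': array([[-0.40952078, -0.65215677,  0.6379532 ,  1.32040104],
       [ 0.91213815, -0.27948961,  0.29981586,  0.47111183],
       [-0.01722565,  0.70468228,  0.70931387,  1.0889775 ],
       [ 0.        ,  0.        ,  0.  
[... 268 characters left out ...]
     [-0.99995575,  0.00419723, -0.00841927,  0.05393368],
       [-0.00768699,  0.15137218,  0.98844695,  1.05379623],
       [ 0.        ,  0.        ,  0.        ,  1.        ]])}
wrist {'K': array([[318.10618917,   0.        , 253.05422877],
       [  0.        , 318.10618917, 196.45500662],
       [  0.        ,   0.        ,   1.        ]]), 'mount': array([[ 4.51202574e-04,  9.63925766e-01,  2.66170836e-01,
         7.49066171e-02],
       [ 9.99999873e-01, -3.74761265e-04, -3.37980218e-04,
        -2.08221666e-04],
       [-2.26037322e-04,  2.66170954e-01, -9.63925813e-01,
        -1.71411316e-01],
       [ 0.00000000e+00,  0.00000000e+00,  0.00000000e+00,
         1.00000000e+00]])}
```

View pics/a_scene.png

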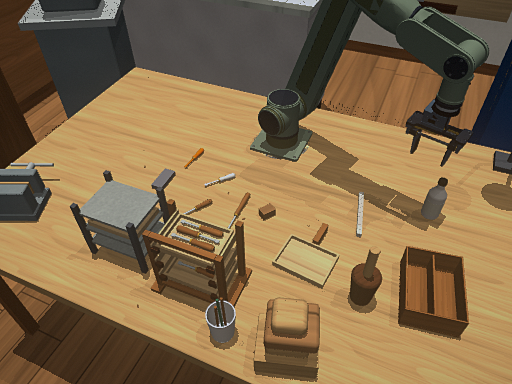

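View pics/a_top.png

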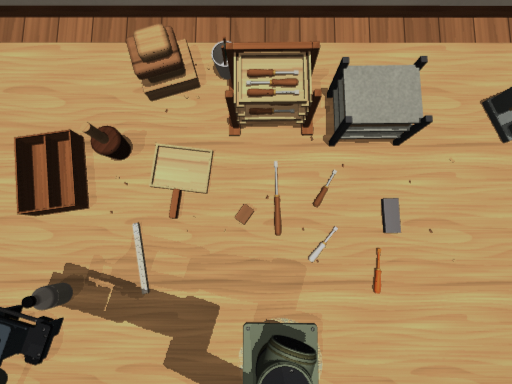

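View pics/a_wrist.png

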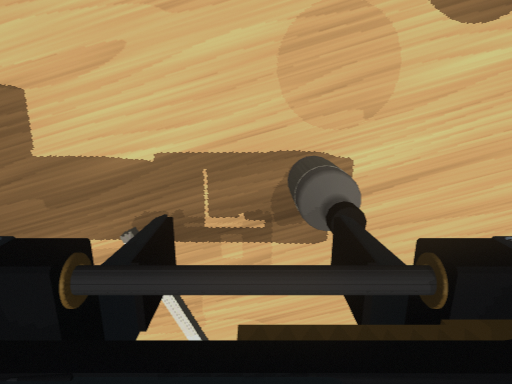

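The top view shows the loose tray with its tongue at (182,168)/(175,203), the rack at (272,85) and the shelf at (375,100). There are four gouge-like tools:
- Long brown (277,200): the chisel.
- Short brown (324,188): fits the palm gouge, being short with a natural wood handle.
- White (322,244): look-alike.
- Orange (378,270): look-alike.

I'll confirm the short brown one in an enlarged crop, and also look at the rack.

```bash
cat > h.py <<'E'
import numpy as np, cv2
from scipy.spatial.transform import Rotation as R
from plant import manip
def tcp(o):
    T=np.eye(4); q=o['orientation']; T[:3,:3]=R.from_quat([q[1],q[2],q[3],q[0]]).as_matrix(); T[:3,3]=o['position']; return T
def ray(name,uv,T=None):
    m=manip.camera_model(name); K=m['K']; C=m['cam_to_world'] if T is None else T@m['mount']
    d=np.array([(uv[0]-K[0,2])/K[0,0],-(uv[1]-K[1,2])/K[1,1],-1.])
    return C[:3,3],C[:3,:3]@d
def onz(name,uv,z,T=None):
    c,d=ray(name,uv,T); return c+d*(z-c[2])/d[2]
def proj(name,p,T=None):
    m=manip.camera_model(name); K=m['K']; C=m['cam_to_world'] if T is None else T@m['mount']
    q=np.linalg.inv(C)@np.r_[p,1]; return np.array([K[0,2]+K[0,0]*q[0]/-q[2],K[1,2]+K[1,1]*q[1]/q[2]])
def tri(rs):
    A=np.zeros((3,3));b=np.zeros(3)
    for c,d in rs:
        d=d/np.linalg.norm(d);P=np.eye(3)-np.outer(d,d);A+=P;b+=P@c
    p=np.linalg.solve(A,b); return p,[np.linalg.norm((np.eye(3)-np.outer(d,d)/(d@d))@(p-c))*1000 for c,d in rs]
def crop(im,x0,y0,x1,y1,k): return cv2.resize(im[y0:y1,x0:x1],None,fx=k,fy=k,interpolation=cv2.INTER_CUBIC)
E
python3 - <<'E'
from h import *
t=cv2.imread('pics/a_top.png');s=cv2.imread('pics/a_scene.png')
cv2.imwrite('pics/b1.png',crop(t,140,130,400,300,3))
cv2.imwrite('pics/b2.png',crop(s,70,170,260,320,4))
cv2.imwrite('pics/b3.png',crop(t,215,30,435,155,3.5))
E
```

```text
(no output)
```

View pics/b1.png

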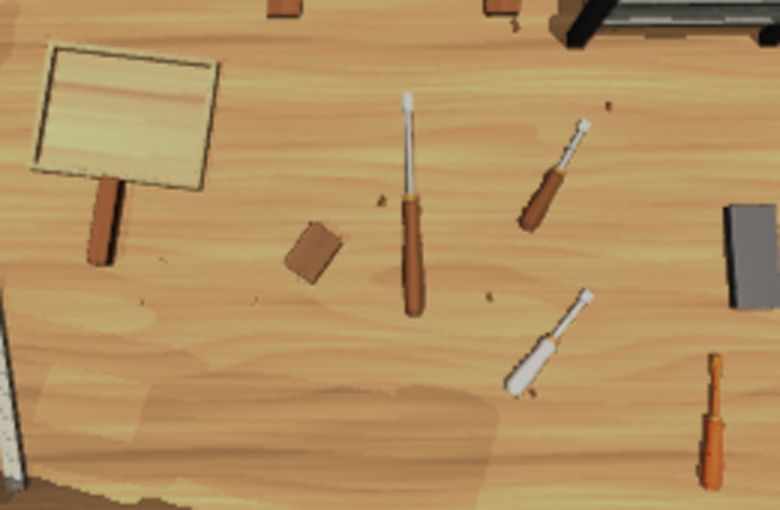

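View pics/b2.png

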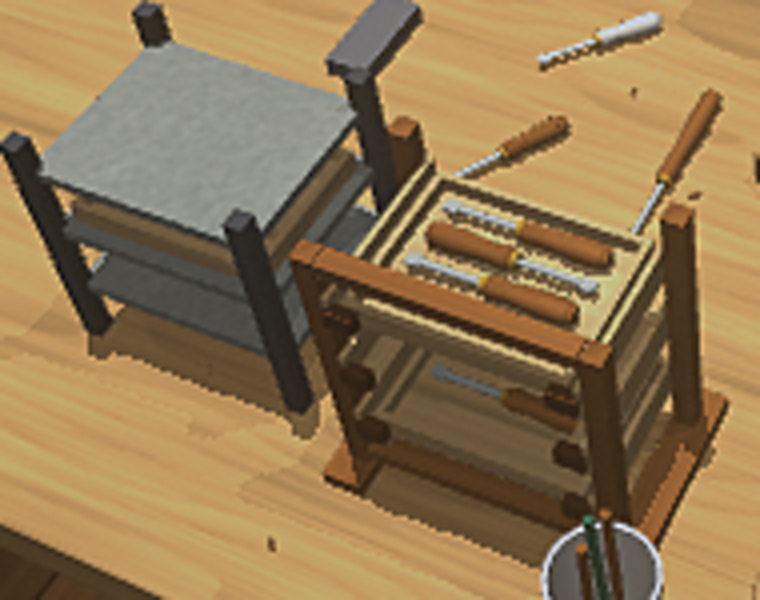

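View pics/b3.png

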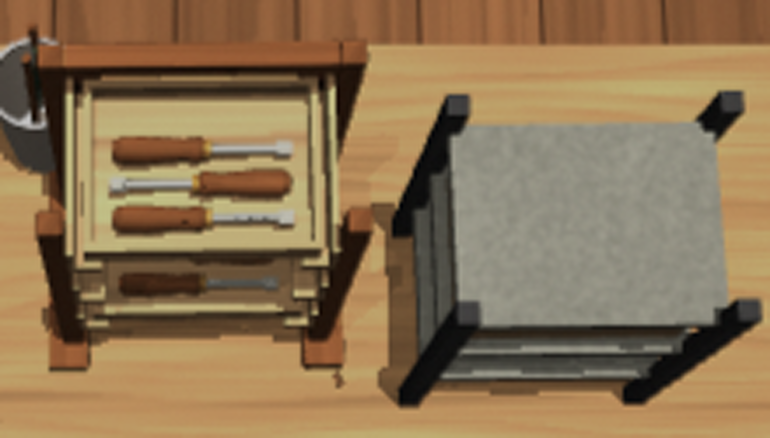

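The crop confirms the short brown gouge at top (324,188): natural wood handle and steel blade, about half the chisel's length. The other short ones are plainly white and orange. The scene crop shows trays in the rack at the top and one lower level, and a shelf tray just under its top board. I'll measure heights and poses next.

```bash
python3 - <<'E'
from h import *
np.set_printoptions(precision=4,suppress=True)
t=cv2.imread('pics/a_top.png');s=cv2.imread('pics/a_scene.png')
f=lambda c,x,y,k:(c[0]/k+x,c[1]/k+y)
for n,c in dict(A=(50,42),B=(218,62),C=(202,190),D=(33,168)).items(): print('tray',n,onz('top',f(c,140,130,3),.019))
for n,c in dict(hend0=(89,263),hend1=(112,265),hroot0=(101,178),hroot1=(125,180)).items(): print(n,onz('top',f(c,140,130,3),.034))
print('gouge butt',onz('top',f((528,226),140,130,3),.012),'tip',onz('top',f((585,125),140,130,3),.005))
for n,c in dict(L0=(50,368),L1=(88,368),R0=(303,367),R1=(342,367)).items(): print('feet',n,onz('top',f(c,215,30,3.5),.015))
# rim corners top parked: 
for z in (.06,.125,.19):
  print(z,'visible lower tray front edge', onz('top',f((105,325),215,30,3.5),z+.019), onz('top',f((285,320),215,30,3.5),z+.019))
print('top tray front', onz('top',f((80,252),215,30,3.5),.209), onz('top',f((328,252),215,30,3.5),.209))
# triangulate heights: shelf top corner; gouge butt; tray corner
g=lambda c,x,y,k:f(c,x,y,k)
print('tri gouge butt',tri([ray('top',f((528,226),140,130,3)),ray('scene',f((565,125),70,170,4))]))
print('tri shelf front-left board top',tri([ray('top',f((455,325),215,30,3.5)),ray('scene',f((355,105),70,170,4))]))
E
```

```text
tray A [0.6141 0.367  0.019 ]
tray B [0.5942 0.1991 0.019 ]
tray C [0.4662 0.2115 0.019 ]
tray D [0.4871 0.3775 0.019 ]
hend0 [0.3938 0.3148 0.034 ]
hend1 [0.392  0.2929 0.034 ]
hroot0 [0.4754 0.3068 0.034 ]
hroot1 [0.4735 0.2836 0.034 ]
gouge butt [ 0.4332 -0.1058  0.012 ] tip [ 0.5348 -0.1653  0.005 ]
feet L0 [0.6433 0.1509 0.015 ]
feet L1 [0.6434 0.1182 0.015 ]
feet R0 [ 0.6449 -0.0661  0.015 ]
feet R1 [ 0.645  -0.0995  0.015 ]
0.06 visible lower tray front edge [0.6601 0.101  0.079 ] [ 0.6647 -0.0447  0.079 ]
0.125 visible lower tray front edge [0.638  0.0978 0.144 ] [ 0.6423 -0.0381  0.144 ]
0.19 visible lower tray front edge [0.616  0.0947 0.209 ] [ 0.62   -0.0315  0.209 ]
top tray front [0.6697 0.113  0.209 ] [ 0.6701 -0.0625  0.209 ]
tri gouge butt (array([ 0.433 , -0.1048,  0.0048]), [np.float64(2.226445393834802), np.float64(2.2264453938348843)])
tri shelf front-left board top (array([ 0.6258, -0.1591,  0.1871]), [np.float64(3.590671059213821), np.float64(3.5906710592138382)])
```

```bash
cat >> h.py <<'E'
def plan(p,xang,n=None):
    """total shift in current tool axes (mm) and turn about tool z to reach TCP p, tool x heading xang, tool vertical"""
    o=manip.observe();T=tcp(o); d=T[:3,:3].T@(np.array(p)-T[:3,3])*1000
    c,s=np.cos(xang),np.sin(xang); G=np.array([[c,s,0],[s,-c,0],[0,0,-1.]])
    G=np.column_stack([[c,s,0],[s,-c,0],[0,0,-1]])
    rv=R.from_matrix(T[:3,:3].T@G).as_rotvec()
    print('t',round(o['t'],2),'pos',T[:3,3].round(4),'d mm',d.round(1),'len',np.linalg.norm(d).round(1),'rv',rv.round(4),'F',o['force'].round(1),'op',round(o['opening'],3))
E
python3 -c "
from h import *
plan([.504,-.147,.21],2.612)"
```

```text
t 0.15 pos [0.1532 0.5539 0.2133] d mm [-524.9 -582.     4.1] len 783.8 rv [-1.300e-03  2.000e-04  2.598e-01] F [ 0.9 -0.  -0.7] op 1.001
```

>>> apply_moves --deltas "-37.5 -41.5 0 0 0 0 1;-37.5 -41.5 0 0 0 0 1;-37.5 -41.5 0 0 0 0 1;-37.5 -41.5 0 0 0 0 1;-37.5 -41.5 0 0 0 0 1;-37.5 -41.5 0 0 0 0 1;-37.5 -41.5 0 0 0 0 1;-37.5 -41.5 0 0 0 0 1;-37.5 -41.5 0 0 0 0 1;-37.5 -41.5 0 0 0 0 1;-37.5 -41.5 0 0 0 0 1;-37.5 -41.5 0 0 0 0 1;-37.5 -41.5 0 0 0 0 1;-37.5 -41.5 0 0 0 0 1;0 0 0 0 0 0.13 1;0 0 0 0 0 0.13 1"

```text
t: 2.15
position: [0.5157, -0.1686, 0.2111]
orientation: [0.001, 0.265, 0.964, 0.0]
force: [-0.0, 0.2, 0.3]
opening: 1.001
```

```bash
python3 -c "
from h import *
plan([.504,-.147,.21],2.612)
np.save('T1.npy',tcp(manip.observe()))
cv2.imwrite('pics/c1.png',manip.read_camera('wrist'))"
```

```text
t 2.15 pos [ 0.5157 -0.1686  0.2111] d mm [21.1 12.6  1.1] len 24.6 rv [ 0.0009  0.0019 -0.0071] F [-0.   0.2  0.3] op 1.001
```

View pics/c1.png

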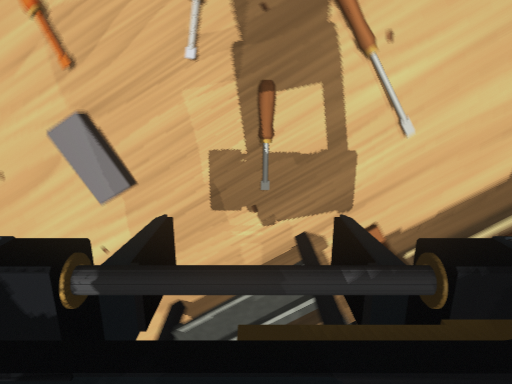

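The gouge is at wrist pixels (266,80) for the butt to (265,188) for the tip, shank joint at about (266,138). I'll take a second wrist view from nearer and lower.

```bash
python3 -c "
from h import *
T=np.load('T1.npy')
a=onz('wrist',(266.5,81),.012,T);b=onz('wrist',(265,188),.005,T);c=onz('wrist',(266,139),.01,T)
print(a,b,c,np.linalg.norm(a-b),np.arctan2(*(b-a)[1::-1]))
u=(b-a)/np.linalg.norm(b-a); print('mid',a+u*.0325)
plan(np.r_[(a+u*.0325)[:2],.12]+np.r_[u[:2],0]*.03,np.arctan2(-u[1],-u[0]))
"
```

```text
[ 0.43415783 -0.10281152  0.012     ] [ 0.53961294 -0.16565813  0.005     ] [ 0.48851981 -0.13486328  0.01      ] 0.12296127920322236 -0.5374406998987135
mid [ 0.46203076 -0.11942256  0.01014982]
t 2.2 pos [ 0.5158 -0.1686  0.211 ] d mm [41.6 14.6 91. ] len 101.1 rv [ 0.0007  0.0022 -0.0017] F [ 0.5 -0.2 -0.1] op 1.002
```

>>> apply_moves --deltas "21 7.3 45 0 0 0 1;21 7.3 45 0 0 0 1;0 0 0 0 0 0 1"

```text
t: 2.58
position: [0.4873, -0.1343, 0.1192]
orientation: [0.002, 0.264, 0.964, -0.0]
force: [0.3, 0.3, 0.6]
opening: 0.997
```

```bash
python3 -c "
from h import *
plan([.462,-.1194,.12],2.604)
np.save('T2.npy',tcp(manip.observe()))
cv2.imwrite('pics/c2.png',manip.read_camera('wrist'))"
```

```text
t 2.58 pos [ 0.4873 -0.1343  0.1192] d mm [29.3 -0.1 -0.9] len 29.4 rv [0.0009 0.004  0.003 ] F [0.3 0.3 0.6] op 0.997
```

View pics/c2.png

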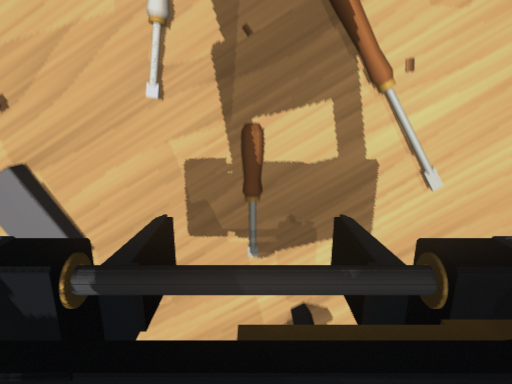

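```bash
python3 -c "
from h import *
T1=np.load('T1.npy');T2=np.load('T2.npy')
for p,q in (((266.5,82),(253,125)),((265,188),(254,254)),((266,139),(253,200))):
  print(tri([ray('wrist',p,T1),ray('wrist',q,T2)]))
a=onz('wrist',(253,125),.012,T2);b=onz('wrist',(254,254),.003,T2)
u=(b-a)/np.linalg.norm(b-a); m=a+u*.0325;print(a,b,m,np.linalg.norm(b-a),np.arctan2(*u[1::-1]))
plan([m[0],m[1],.008],np.arctan2(-u[1],-u[0]))
"
```

```text
(array([ 0.43494825, -0.10326356,  0.01050178]), [np.float64(0.062314988189124156), np.float64(0.06231498818919899)])
(array([ 0.53834145, -0.16431856,  0.01266996]), [np.float64(0.8161402598759545), np.float64(0.8161402598758686)])
(array([ 0.4863378 , -0.13425548,  0.03455193]), [np.float64(0.43434731187968884), np.float64(0.4343473118796317)])
[ 0.43483327 -0.10326655  0.012     ] [ 0.54294622 -0.16605498  0.003     ] [ 0.46286488 -0.11954639  0.00966647] 0.12534671269337821 -0.5261574531150622
t 2.62 pos [ 0.4901 -0.1355  0.1214] d mm [ 32.7  -0.4 113.1] len 117.7 rv [ 0.0022  0.0101 -0.0089] F [ 0.6  0.5 -0.5] op 0.999
```

>>> apply_moves --deltas "16 0 35 0 0 0 1;15 0 35 0 0 0 1;0 0 20 0 0 0 1;0 0 0 0 0 0 1"

```text
t: 3.12
position: [0.4769, -0.1247, 0.0381]
orientation: [0.017, 0.263, 0.965, -0.001]
force: [0.2, -0.6, 0.4]
opening: 0.999
```

```bash
python3 -c "
from h import *
for i in range(3):
  plan([.4629,-.1195,.006],2.612);cv2.imwrite('pics/c3.png',manip.read_camera('wrist'))"
```

```text
t 3.12 pos [ 0.4769 -0.1247  0.0381] d mm [15.8 -2.8 31.6] len 35.4 rv [ 0.0074  0.0339 -0.0021] F [ 0.2 -0.6  0.4] op 0.999
t 3.17 pos [ 0.4776 -0.1249  0.039 ] d mm [16.6 -3.  32.4] len 36.5 rv [ 0.0079  0.0359 -0.0023] F [0.  0.6 0.5] op 0.999
t 3.23 pos [ 0.4776 -0.1249  0.0392] d mm [16.6 -3.1 32.6] len 36.7 rv [ 0.0081  0.0363 -0.0025] F [-0.4 -1.1  0. ] op 1.0
```

View pics/c3.png

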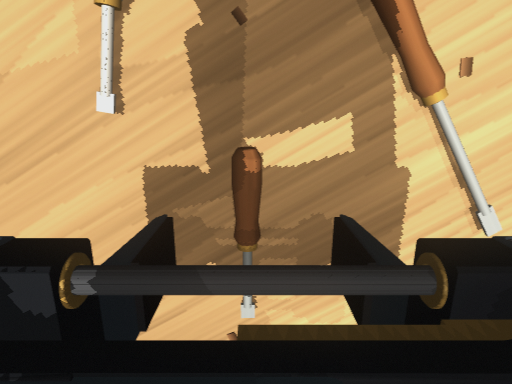

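>>> apply_moves --deltas "10 -1.5 0 0 0.02 0 1;7 -1.5 0 0 0.015 0 1;0 0 0 0 0 0 1"

```text
t: 3.65
position: [0.4617, -0.1189, 0.0409]
orientation: [0.003, 0.263, 0.965, 0.004]
force: [0.3, 0.4, 0.3]
opening: 1.002
```

```bash
python3 -c "
from h import *
plan([.4629,-.1195,.006],2.612);print(manip.observe()['qpos'])"
```

```text
t 3.65 pos [ 0.4617 -0.1189  0.0409] d mm [-1.3 -0.2 34.9] len 35.0 rv [ 0.0092  0.0029 -0.0023] F [0.3 0.4 0.3] op 1.002
[-0.28205241  0.35364082  2.025312    0.0119007   0.75757399 -1.32958181]
```

>>> apply_moves --deltas "-0.5 0 18 0.005 0 0 1;-0.5 0 15 0.003 0 0 1;0 0 1 0 0 0 1;0 0 0 0 0 0 1"

```text
t: 4.15
position: [0.4638, -0.1197, 0.0074]
orientation: [0.003, 0.263, 0.965, 0.0]
force: [-0.6, 0.3, 1.0]
opening: 1.001
```

```bash
python3 -c "
from h import *
plan([.4629,-.1195,.006],2.612);cv2.imwrite('pics/c4.png',manip.read_camera('wrist'))"
```

```text
t 4.15 pos [ 0.4638 -0.1197  0.0074] d mm [ 0.9 -0.3  1.4] len 1.7 rv [ 0.0018  0.0059 -0.0022] F [-0.6  0.3  1. ] op 1.001
```

View pics/c4.png

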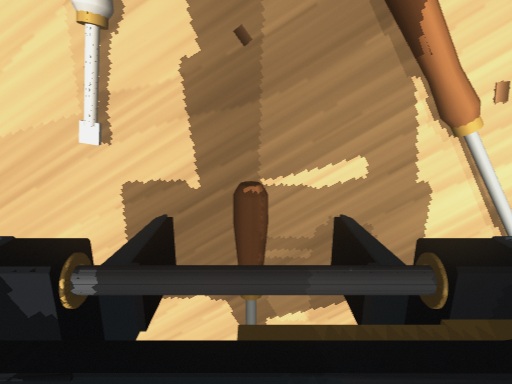

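The handle sits between the fingers (butt at (250,185), finger tips at columns ~170 and ~340). Closing.

>>> apply_moves --deltas "0 0 1 0 0 0 -1;0 0 0 0 0 0 -1;0 0 0 0 0 0 -1;0 0 0 0 0 0 -1;0 0 0 0 0 0 -1;0 0 0 0 0 0 -1" --force 20

```text
t: 4.95
position: [0.4645, -0.1199, 0.0077]
orientation: [0.004, 0.263, 0.965, 0.0]
force: [-0.8, -1.3, 0.6]
opening: 0.375
```

>>> apply_moves --deltas "0 0 -20 0 0 0 -1;0 0 -40 0 0 0 -1;0 0 -40 0 0 0 -1;0 0 0 0 0 0 -1"

```text
t: 5.45
position: [0.4633, -0.1196, 0.1098]
orientation: [0.003, 0.263, 0.965, 0.0]
force: [0.4, 0.6, -0.9]
opening: 0.003
```

```bash
python3 -c "
from h import *
plan([.537,.287,.11],2.612);cv2.imwrite('pics/c5.png',manip.read_camera('wrist'))"
```

```text
t 5.45 pos [ 0.4633 -0.1196  0.1098] d mm [142.7 387.8  -0.4] len 413.2 rv [ 0.0019  0.0061 -0.0023] F [ 0.4  0.6 -0.9] op 0.003
```

View pics/c5.png

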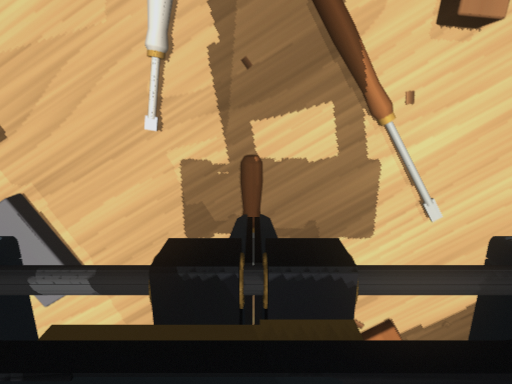

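The fingers had not finished shutting before the lift, so the gouge still lies where it was (handle (252,155)-(252,215)). I'll retry with a half opening.

>>> apply_moves --deltas "0 0 0 0 0.005 0 0.1;0 0 0 0 0 0 0.1;0 0 0 0 0 0 0.1;0 0 0 0 0 0 0.1;0 0 0 0 0 0 0.1;0 0 40 0 0 0 0.1;0 0 40 0 0 0 0.1;0 0 22 0 0 0 0.1;0 0 2 0 0 0 0.1"

```text
t: 6.62
position: [0.4614, -0.1189, 0.0002]
orientation: [-0.002, 0.263, 0.965, 0.001]
force: [-6.8, 1.9, 30.8]
opening: 0.551
```

```bash
python3 -c "
from h import *
plan([.4629,-.1195,.006],2.612);cv2.imwrite('pics/c6.png',manip.read_camera('wrist'))"
```

```text
t 6.62 pos [ 4.614e-01 -1.189e-01  2.000e-04] d mm [-1.6  0.3 -5.8] len 6.0 rv [ 0.0005 -0.0044 -0.0022] F [-6.8  1.9 30.8] op 0.551
```

View pics/c6.png

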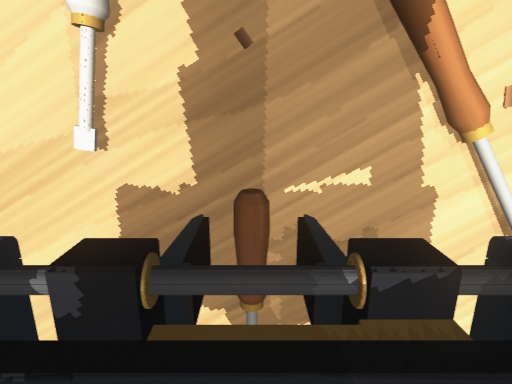

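>>> apply_moves --deltas "0 0 -6 0 0 0 -1;0 0 0 0 0 0 -1;0 0 0 0 0 0 -1;0 0 0 0 0 0 -1;0 0 0 0 0 0 -1;0 0 0 0 0 0 -1;0 0 0 0 0 0 -1" --force 20

```text
t: 7.55
position: [0.462, -0.1191, 0.0071]
orientation: [-0.001, 0.263, 0.965, 0.001]
force: [-0.2, -0.5, 1.9]
opening: 0.195
```

>>> apply_moves --deltas "0 0 -30 0 0 0 -1;0 0 -50 0 0 0 -1;0 0 -30 0 0 0 -1"

```text
t: 7.92
position: [0.4599, -0.1186, 0.1168]
orientation: [-0.006, 0.263, 0.965, 0.001]
force: [0.8, -0.1, 0.0]
opening: 0.192
```

```bash
python3 -c "
from h import *
plan([.5217,.3123,.12],2.24);cv2.imwrite('pics/c7.png',manip.read_camera('wrist'))"
```

```text
t 7.92 pos [ 0.4599 -0.1186  0.1168] d mm [165.3 402.8  -1.8] len 435.4 rv [-0.0034 -0.011   0.3697] F [ 0.8 -0.1  0. ] op 0.192
```

View pics/c7.png

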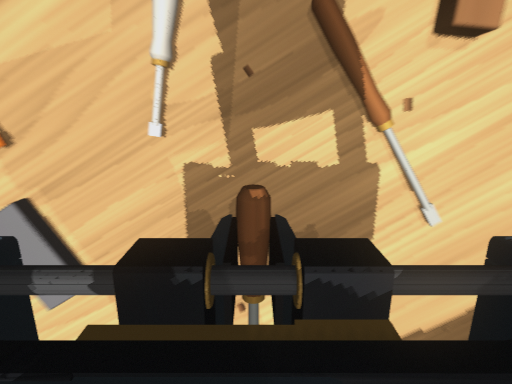

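The gouge is held (handle (253,190)-(253,300) moving with the gripper). On to the tray.

>>> apply_moves --deltas "18 44 0 0 -0.01 0 -1;18 44 0 0 0 0 -1;18 44 0 0 0 0 -1;18 44 0 0 0 0 -1;18 44 0 0 0 0 -1;18 44 0 0 0 0 -1;18 44 0 0 0 0 -1;18 44 0 0 0 0 -1;10 30 0 0 0 0 -1;0 0 0 0 0 0.18 -1;0 0 0 0 0 0.18 -1;0 0 0 0 0 0 -1"

```text
t: 9.48
position: [0.5232, 0.3007, 0.1116]
orientation: [0.001, 0.436, 0.9, -0.003]
force: [-0.1, 0.5, -0.1]
opening: 0.195
```

```bash
python3 -c "
from h import *
plan([.5217,.3123,.12],2.24);cv2.imwrite('pics/d1.png',manip.read_camera('wrist'));np.save('T3.npy',tcp(manip.observe()))
cv2.imwrite('pics/d1t.png',crop(manip.read_camera('top'),90,90,290,240,4))"
```

```text
t 9.47 pos [0.5232 0.3007 0.1116] d mm [10.   6.  -8.5] len 14.4 rv [-0.0049  0.0046 -0.0008] F [-0.1  0.5 -0.1] op 0.195
```

View pics/d1.png

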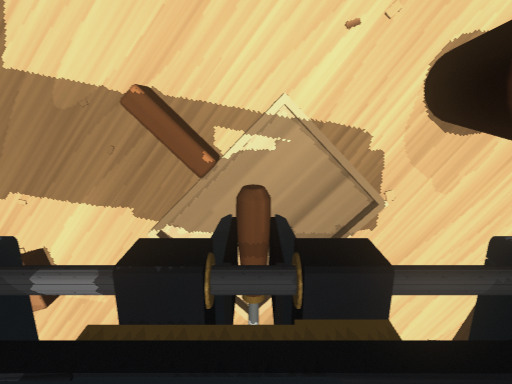

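View pics/d1t.png

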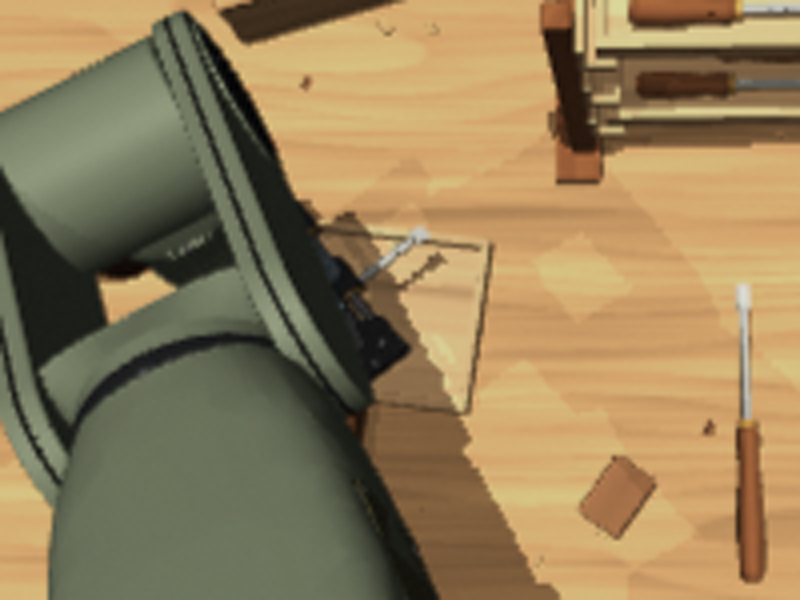

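```bash
python3 -c "
from h import *
T=np.load('T3.npy')
for p in ((284,94),(384,203)): print(onz('wrist',p,.019,T))
for p in ((124,101),(138,86)): print('hend',onz('wrist',p,.034,T))
print('mallet',onz('top',(110,143),.09),onz('top',(107,141),.09), onz('wrist',(430,85),.06,T))
"
```

```text
[0.48882353 0.38248874 0.019     ]
[0.6141115  0.36718409 0.019     ]
hend [0.39724808 0.30294448 0.034     ]
hend [0.3997079  0.31846789 0.034     ]
mallet [0.59696449 0.47594006 0.09      ] [0.60268317 0.48472483 0.09      ] [0.55891029 0.44316967 0.06      ]
```

>>> apply_moves --deltas "10 6 20 0 0 0 -1;0 0 35 0 0 0 -1;0 0 20 0 0 0 -1;0 0 0 0 0 0 -1"

```text
t: 10.07
position: [0.5224, 0.3111, 0.0353]
orientation: [0.002, 0.432, 0.902, -0.003]
force: [-0.2, 0.3, -0.9]
opening: 0.192
```

```bash
python3 -c "
from h import *
plan([.5217,.3123,.014],2.24);cv2.imwrite('pics/d2.png',manip.read_camera('wrist'))"
```

```text
t 10.07 pos [0.5224 0.3111 0.0353] d mm [ 1.5  0.3 21.3] len 21.4 rv [-0.0032  0.0051  0.0072] F [-0.2  0.3 -0.9] op 0.192
```

View pics/d2.png

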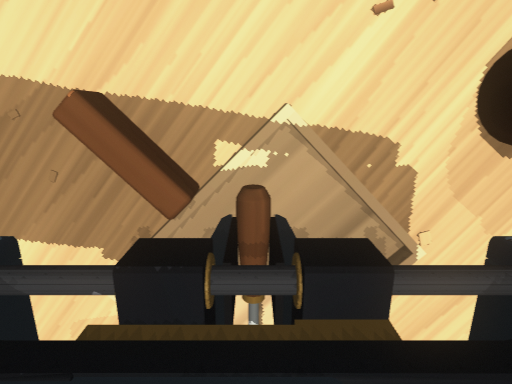

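>>> apply_moves --deltas "0 0 12 0 0 0 -1;0 0 8 0 0 0 -1;0 0 0 0 0 0 -1"

```text
t: 10.5
position: [0.5244, 0.3118, 0.0171]
orientation: [0.003, 0.432, 0.902, -0.0]
force: [-1.0, -0.7, -1.0]
opening: 0.194
```

>>> apply_moves --deltas "0 0 3.5 0 0 0 -1;0 0 0 0 0 0 0;0 0 0 0 0 0 0;0 0 0 0 0 0 0;0 0 0 0 0 0 0;0 0 0 0 0 0 0"

```text
t: 11.25
position: [0.5254, 0.3124, 0.0148]
orientation: [0.004, 0.432, 0.902, 0.001]
force: [0.0, 1.0, 0.2]
opening: 0.497
```

>>> apply_moves --deltas "0 0 -20 0 0 0 0;0 0 -40 0 0 0 0.2;0 0 -40 0 0 0 0.2;0 0 -20 0 0 0 0.2"

```text
t: 11.75
position: [0.5231, 0.3118, 0.1359]
orientation: [0.002, 0.432, 0.902, -0.001]
force: [0.2, 0.7, -1.5]
opening: 0.601
```

```bash
python3 -c "
from h import *
plan([.40,.305,.17],3.03);cv2.imwrite('pics/d3.png',manip.read_camera('wrist'));np.save('T4.npy',tcp(manip.observe()))"
```

```text
t 11.75 pos [0.5231 0.3118 0.1359] d mm [  71.6 -100.2  -34.5] len 127.9 rv [-0.0023  0.0052 -0.7819] F [ 0.2  0.7 -1.5] op 0.601
```

View pics/d3.png

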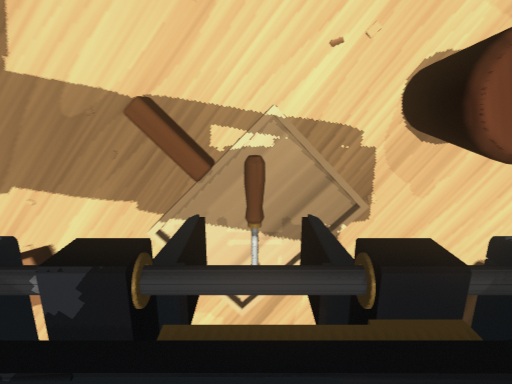

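The gouge lies in the tray (handle (255,190), tip behind the bar, tray corners (275,108), (360,205), (240,305)). Now I'll turn to the tongue handle.

>>> apply_moves --deltas "20 -45 -30 0 0 0 0.2;0 0 0 0 0 -0.16 0.2;0 0 0 0 0 -0.16 0.2;0 0 0 0 0 -0.16 0.2;0 0 0 0 0 -0.16 0.2;0 0 0 0 0 -0.14 0.2;0 0 0 0 0 0 0.2"

```text
t: 12.68
position: [0.4735, 0.2988, 0.1649]
orientation: [0.002, 0.045, 0.999, -0.002]
force: [-0.0, -0.2, 0.1]
opening: 0.601
```

```bash
python3 -c "
from h import *
plan([.4255,.30,.017],3.03);cv2.imwrite('pics/e1.png',manip.read_camera('wrist'));np.save('T5.npy',tcp(manip.observe()))"
```

```text
t 12.68 pos [0.4735 0.2988 0.1649] d mm [ 48.5  -2.5 147.7] len 155.5 rv [-0.0041  0.0036  0.0223] F [-0.  -0.2  0.1] op 0.601
```

View pics/e1.png

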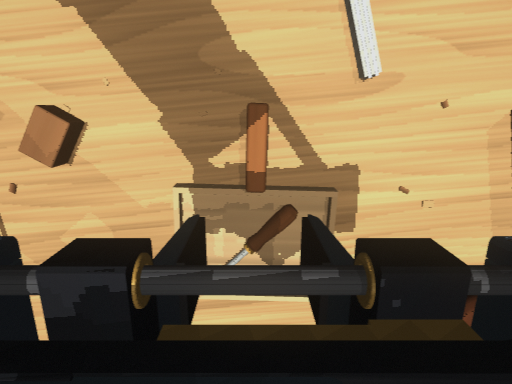

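The tongue's top spans pixels (247,104)-(268,104) to (246,192)-(266,192). I'll take a second view lower for its height.

>>> apply_moves --deltas "0 -1 32 0 0 0.01 0.2;0 0 32 0 0 0.01 0.2;0 0 0 0 0 0 0.2"

```text
t: 13.1
position: [0.474, 0.2977, 0.0995]
orientation: [0.002, 0.058, 0.998, -0.002]
force: [-0.6, 0.6, 0.3]
opening: 0.599
```

```bash
python3 -c "
from h import *
plan([.4255,.30,.017],3.03);cv2.imwrite('pics/e2.png',manip.read_camera('wrist'));np.save('T6.npy',tcp(manip.observe()))"
```

```text
t 13.1 pos [0.474  0.2977 0.0995] d mm [48.8 -3.1 82.2] len 95.7 rv [-0.0033  0.0046 -0.0054] F [-0.6  0.6  0.3] op 0.599
```

View pics/e2.png

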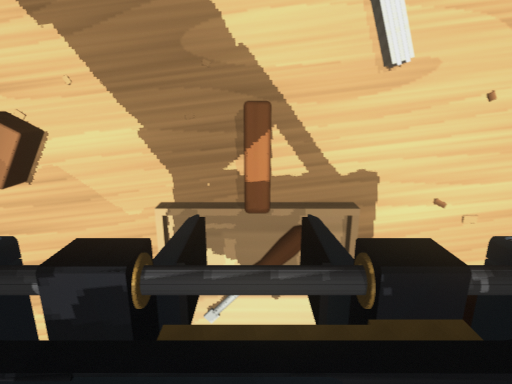

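```bash
python3 -c "
from h import *
T1=np.load('T5.npy');T2=np.load('T6.npy')
for p,q in (((257.5,104),(257.5,101.5)),((256,192),(257.5,212)),((174,186.5),(156,206)),((337,190.5),(358,207))):
  print(tri([ray('wrist',p,T1),ray('wrist',q,T2)]))
a=onz('wrist',(257.5,101.5),.034,T2);b=onz('wrist',(257.5,212),.034,T2)
u=(b-a)/np.linalg.norm(b-a);print(a,b,np.linalg.norm(b-a),np.arctan2(*u[1::-1]))
c,d=[onz('wrist',p,.019,T2) for p in ((156,206),(358,207))];v=c-d;print(c,d,np.linalg.norm(v),'yaw',np.arctan2(v[0],-v[1]))
m=(c+d)/2;print('front mid',m)
g=a+u*.03
plan([g[0],g[1],.017-.019+.012],np.arctan2(-u[1],-u[0]))
"
```

```text
(array([0.39714659, 0.30862333, 0.13729394]), [np.float64(0.8177721157935917), np.float64(0.8177721157935446)])
(array([0.47325939, 0.3012991 , 0.05246912]), [np.float64(0.36032803551294745), np.float64(0.3603280355128773)])
(array([0.46881053, 0.2176228 , 0.02047686]), [np.float64(0.4100951848668756), np.float64(0.41009518486689533)])
(array([0.4813282 , 0.37751976, 0.0425296 ]), [np.float64(0.22096957590185465), np.float64(0.22096957590188038)])
[0.39657381 0.31054499 0.034     ] [0.47951795 0.30118596 0.034     ] 0.08347048265929774 -0.11236013429591912
[0.46955129 0.21733981 0.019     ] [0.48988815 0.3845391  0.019     ] 0.16843156259049166 yaw -0.1210378918559419
front mid [0.47971972 0.30093945 0.019     ]
t 13.15 pos [0.4751 0.2984 0.101 ] d mm [50.   3.2 90.6] len 103.6 rv [-0.0012  0.0073 -0.0043] F [0.1 0.4 0. ] op 0.599
```

>>> apply_moves --deltas "26 1.5 20 0 0 0 0.2;26 1.5 20 0 0 0 0.2;0 0 0 0 0 0 0.2"

```text
t: 13.52
position: [0.4268, 0.3097, 0.0643]
orientation: [0.008, 0.06, 0.998, 0.002]
force: [0.6, -0.3, 0.1]
opening: 0.6
```

```bash
python3 -c "
from h import *
plan([.4234,.3075,.004],3.029);cv2.imwrite('pics/e3.png',manip.read_camera('wrist'));np.save('T6.npy',tcp(manip.observe()))"
```

```text
t 13.53 pos [0.4268 0.3097 0.0643] d mm [ 4.  -2.9 60.2] len 60.4 rv [ 0.005   0.0148 -0.007 ] F [ 0.6 -0.3  0.1] op 0.6
```

View pics/e3.png

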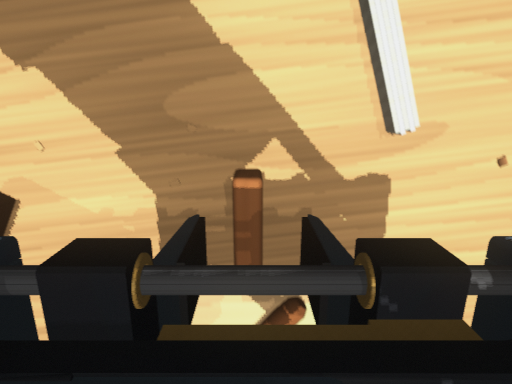

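>>> apply_moves --deltas "4 -2.5 20 0 0.012 -0.007 0.2;0 0 22 0 0 0 0.2;0 0 15 0 0 0 0.2;0 0 0 0 0 0 0.2"

```text
t: 14.08
position: [0.4348, 0.3127, 0.0136]
orientation: [0.01, 0.057, 0.998, 0.009]
force: [0.3, -0.2, 1.0]
opening: 0.598
```

```bash
python3 -c "
from h import *
plan([.4234,.3075,.004],3.029);cv2.imwrite('pics/e4.png',manip.read_camera('wrist'))"
```

```text
t 14.07 pos [0.4348 0.3127 0.0136] d mm [10.9 -6.7  9.3] len 15.8 rv [ 0.0184  0.0196 -0.0022] F [ 0.3 -0.2  1. ] op 0.598
```

View pics/e4.png

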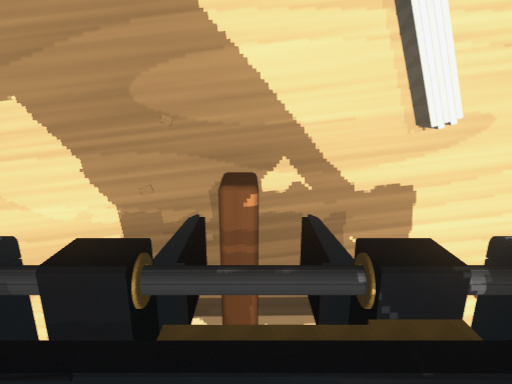

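>>> apply_moves --deltas "10 -6 2 0.015 0.018 0 0.2;0 0 7 0 0 0 0.2;0 0 0 0 0 0 0.2"

```text
t: 14.5
position: [0.4251, 0.3087, 0.0061]
orientation: [0.002, 0.057, 0.998, 0.003]
force: [0.3, 0.2, -0.3]
opening: 0.601
```

```bash
python3 -c "
from h import *
plan([.4234,.3075,.004],3.029);plan([.4234,.3075,.004],3.029)"
```

```text
t 14.5 pos [0.4251 0.3087 0.0061] d mm [ 1.6 -1.4  2. ] len 2.9 rv [ 0.0056  0.004  -0.0022] F [ 0.3  0.2 -0.3] op 0.601
t 14.5 pos [0.4251 0.3087 0.0061] d mm [ 1.6 -1.4  2. ] len 2.9 rv [ 0.0056  0.004  -0.0022] F [ 0.3  0.2 -0.3] op 0.601
```

>>> apply_moves --deltas "1 -1 1 0.005 0.004 0 -1;0 0 0 0 0 0 -1;0 0 0 0 0 0 -1;0 0 0 0 0 0 -1;0 0 0 0 0 0 -1;0 0 0 0 0 0 -1;0 0 0 0 0 0 -1" --force 55

```text
t: 15.38
position: [0.4241, 0.3079, 0.0052]
orientation: [0.0, 0.057, 0.998, 0.0]
force: [0.3, 0.7, -0.8]
opening: 0.213
```

```bash
python3 -c "
from h import *
plan([.4234,.3075,.16],3.029);cv2.imwrite('pics/e5.png',manip.read_camera('wrist'));np.save('Tg.npy',tcp(manip.observe()))"
```

```text
t 15.38 pos [0.4241 0.3079 0.0052] d mm [   0.6   -0.4 -154.8] len 154.8 rv [ 0.0003  0.0001 -0.0019] F [ 0.3  0.7 -0.8] op 0.213
```

View pics/e5.png

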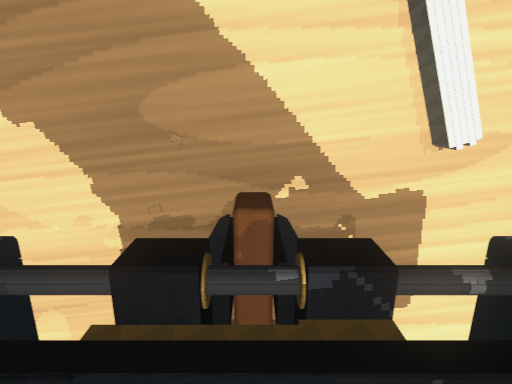

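Both pads hold the tongue ((237,210)-(272,210)). Lifting gently.

>>> apply_moves --deltas "0 0 -12 0 0 0 -1;0 0 -20 0 0 0 -1;0 0 -25 0 0 0 -1;0 0 -25 0 0 0 -1;0 0 0 0 0 0 -1"

```text
t: 16.05
position: [0.4222, 0.307, 0.0903]
orientation: [-0.002, 0.058, 0.998, -0.001]
force: [0.2, 0.9, -3.7]
opening: 0.217
```

```bash
python3 -c "
from h import *
plan([.4234,.3075,.16],3.029);cv2.imwrite('pics/f1.png',manip.read_camera('wrist'))
cv2.imwrite('pics/f1s.png',crop(manip.read_camera('scene'),200,150,400,300,4));print(manip.observe()['moment'])"
```

```text
t 16.05 pos [0.4222 0.307  0.0903] d mm [ -0.8   0.5 -69.7] len 69.8 rv [-0.0021 -0.0044 -0.003 ] F [ 0.2  0.9 -3.7] op 0.217
[0.01467084 0.2984751  0.02089672]
```

View pics/f1s.png

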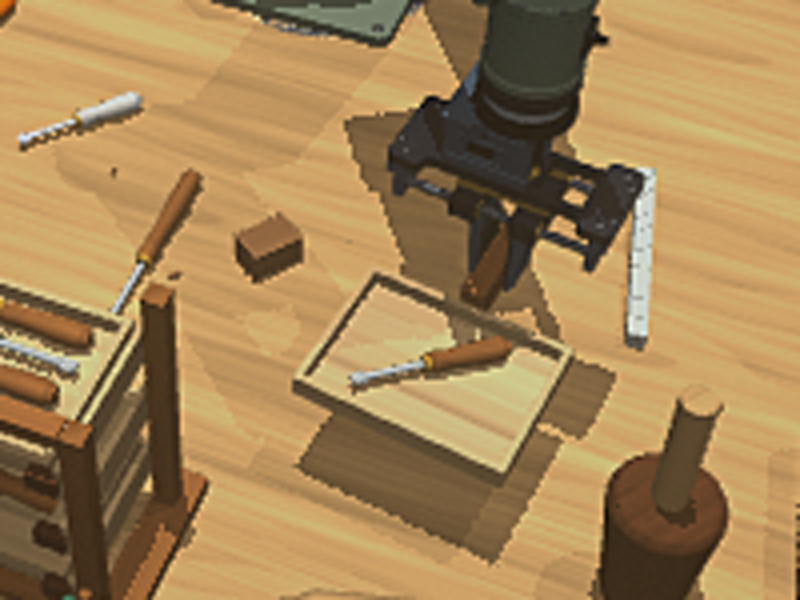

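The scene crop shows the tray lifted roughly level with the gouge in it (handle (465,350), blade (370,378)). Carrying it in front of the rack.

>>> apply_moves --deltas "0 0 -20 0 0 0 -1;-3 -10 -20 0 0 0 -1;-6 -20 -14 0 0 0 -1;-7 -25 0 0 0 0 -1;-7 -25 0 0 0 0 -1;-7 -25 0 0 0 0 -1;-7 -25 0 0 0 0 -1;-7 -25 0 0 0 0 -1;-7 -25 0 0 0 0 -1;-7 -25 0 0 0 0 -1;-7 -25 0 0 0 0 -1;-7 -25 0 0 0 0 -1;-4 -12 0 0 0 0 -1;0 -5 0 0 0 -0.05 -1;0 0 0 0 0 -0.05 -1;0 0 0 0 0 0 -1"

```text
t: 18.15
position: [0.4534, 0.0046, 0.1326]
orientation: [-0.021, 0.009, 1.0, -0.009]
force: [-0.6, -0.2, -2.4]
opening: 0.218
```

```bash
python3 -c "
from h import *
plan([.467,.026,.142],3.136);cv2.imwrite('pics/f2t.png',crop(manip.read_camera('top'),190,20,390,170,4))
cv2.imwrite('pics/f2s.png',crop(manip.read_camera('scene'),130,150,330,300,4));print(manip.observe()['moment'])
plan([.467,.026,.142],3.136)"
```

```text
t 18.15 pos [0.4534 0.0046 0.1326] d mm [-12.8  21.4 -10.4] len 27.0 rv [-0.0187 -0.0424 -0.012 ] F [-0.6 -0.2 -2.4] op 0.218
[0.01191162 0.2770709  0.02798025]
t 18.25 pos [0.4535 0.0047 0.1327] d mm [-12.7  21.3 -10.3] len 26.8 rv [-0.0188 -0.0422 -0.012 ] F [ 0.4  0.3 -2.8] op 0.219
```

View pics/f2s.png

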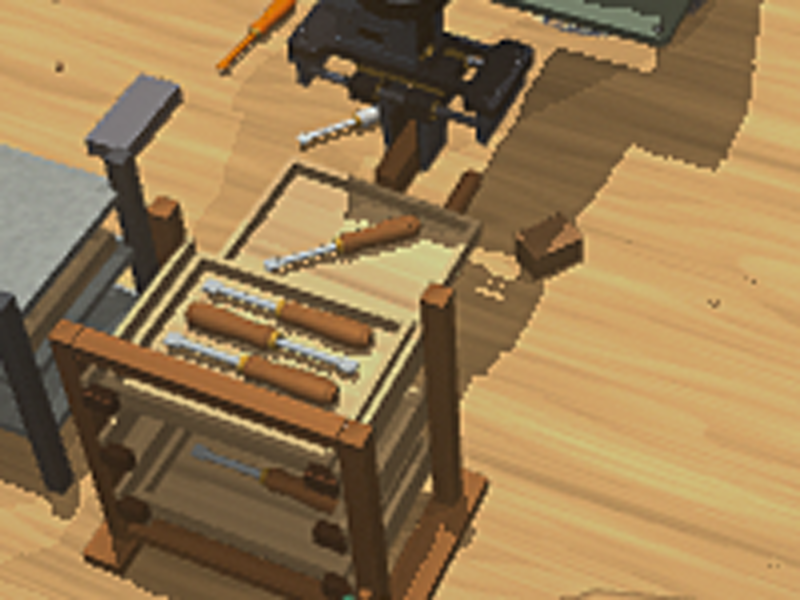

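View pics/f2t.png

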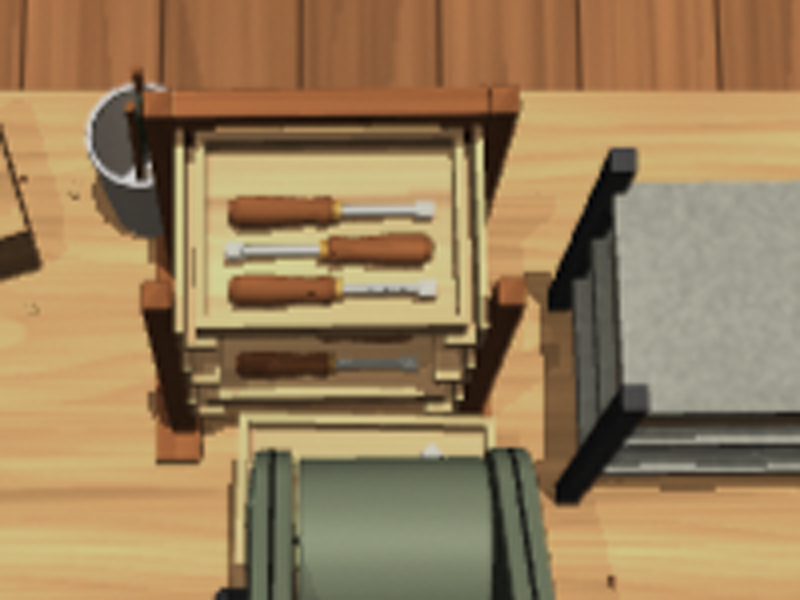

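```bash
python3 -c "
from h import *
f=lambda p:(p-np.array([190,20]))*4
for z in (.06,.125,.19):
  print(z,'tray rim front',f(proj('top',[.669,.026,z+.019])),'ledge front L/R outer',f(proj('top',[.664,.026+.0915,z])),f(proj('top',[.664,.026-.0915,z])),'inner',f(proj('top',[.664,.026+.0695,z])),f(proj('top',[.664,.026-.0695,z])))
g=lambda a,b,z:onz('top',(a/4+190,b/4+20),z)
print(g(240,416,.154),g(493,416,.154))
"

```

```text
0.06 tray rim front [325.85159126 399.63810613] ledge front L/R outer [198.34156489 414.76162629] [452.04556502 415.45325812] inner [228.80149001 414.84466421] [421.5055759  415.37000193]
0.125 tray rim front [328.65280386 366.87677167] ledge front L/R outer [192.63627146 383.63802474] [463.17510649 384.32602305] inner [225.11457305 383.72061923] [430.60576432 384.24319704]
0.19 tray rim front [331.86018023 329.36518482] ledge front L/R outer [186.12091419 348.09535087] [475.88756633 348.77166287] inner [220.90406348 348.17653434] [440.99997758 348.69023564]
[0.63157075 0.08424014 0.154     ] [ 0.63203968 -0.08089839  0.154     ]
```

```bash
python3 -c "
from h import *
t=cv2.imread('pics/a_top.png');cv2.imwrite('pics/f3.png',crop(t,225,90,325,145,8))"
```

```text
(no output)
```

View pics/f3.png

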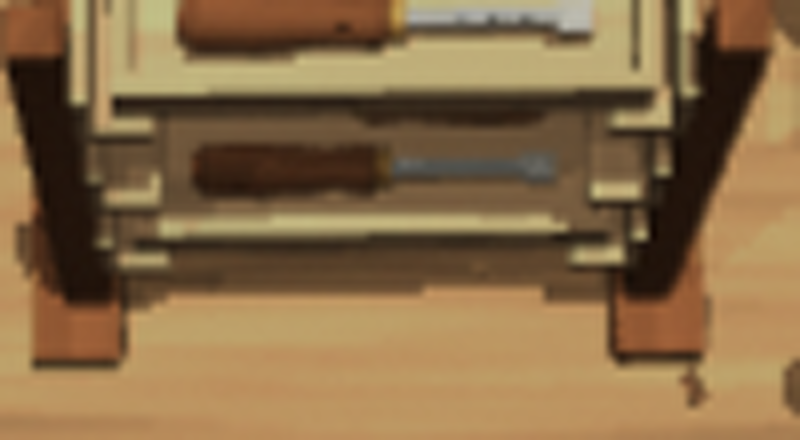

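The low tray's rim falls at the lowest-level prediction (row ~400 in the crop), and the middle ledges stand empty at rows ~375-384. The shelf tray is also at the middle height. So the middle pair is free. Correcting tilt and lateral position before inserting.

>>> apply_moves --deltas "0 10 -6 -0.01 -0.02 -0.006 -1;0 10 -4 -0.009 -0.02 -0.006 -1;0 1 0 0 0 0 -1;0 0 0 0 0 0 -1"

```text
t: 18.75
position: [0.4538, 0.0282, 0.1433]
orientation: [0.0, 0.002, 1.0, 0.001]
force: [-0.1, -0.0, -2.3]
opening: 0.22
```

```bash
python3 -c "
from h import *
plan([.457,.026,.142],3.136);
for n in ('top','scene'): cv2.imwrite('pics/g1_%s.png'%n,manip.read_camera(n))
plan([.457,.026,.142],3.136)
t=cv2.imread('pics/g1_top.png');s=cv2.imread('pics/g1_scene.png')
cv2.imwrite('pics/g1t.png',crop(t,215,80,335,170,6));cv2.imwrite('pics/g1s.png',crop(s,170,170,270,245,7))"
```

```text
t 18.75 pos [0.4538 0.0282 0.1433] d mm [-3.2 -2.1  1.3] len 4.1 rv [0.002  0.0008 0.0013] F [-0.1 -0.  -2.3] op 0.22
t 18.85 pos [0.4539 0.0279 0.1432] d mm [-3.1 -1.9  1.2] len 3.9 rv [0.002  0.0005 0.0009] F [-0.2 -0.1 -2.3] op 0.218
```

View pics/g1t.png

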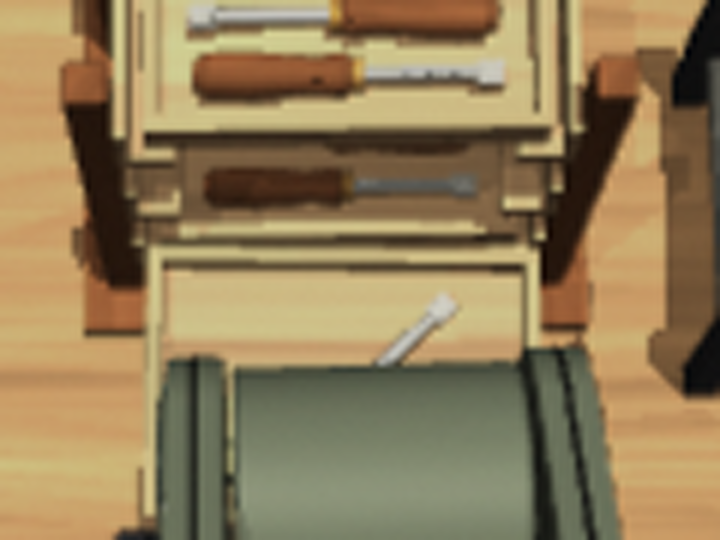

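View pics/g1s.png

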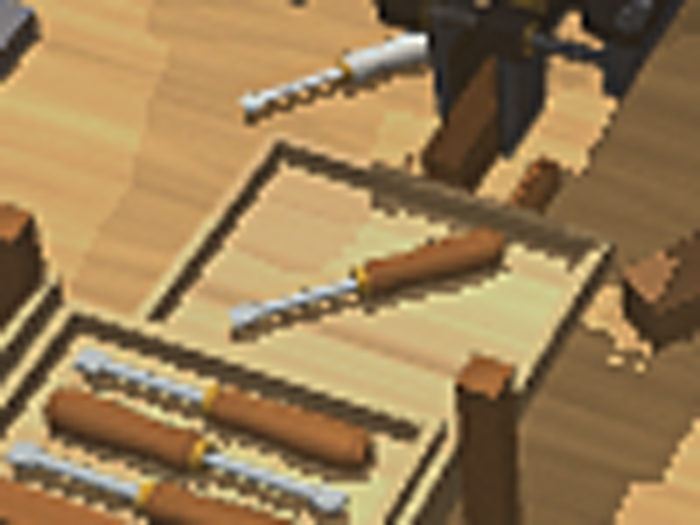

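```bash
python3 -c "
from h import *
f=lambda a,b:(a/6+215,b/6+80); g=lambda a,b:(a/7+170,b/7+170)
for z in (.15,.157): print(onz('top',f(147,246),z),onz('top',f(540,243),z))
print(tri([ray('top',f(145,516)),ray('scene',g(611,243))]))
for p in ((611,243),(280,141)): print('front corners scene',onz('scene',g(*p),.157))
"
```

```text
[0.64103583 0.11206617 0.15      ] [ 0.64287922 -0.06002541  0.15      ]
[0.63862083 0.11161593 0.157     ] [ 0.64044994 -0.05914279  0.157     ]
(array([0.51730784, 0.11314788, 0.15921331]), [np.float64(2.6279163082090364), np.float64(2.627916308209158)])
front corners scene [0.51443879 0.11475114 0.157     ]
front corners scene [ 0.51532045 -0.04874358  0.157     ]
```

>>> apply_moves --deltas "-15 -1 2 0 0 0 -1;-20 0 2 0 0 0 -1;-20 0 0 0 0 0 -1;-15 0 0 0 0 0 -1;0 0 0 0 0 0 -1"

```text
t: 19.48
position: [0.5299, 0.0256, 0.1379]
orientation: [0.001, 0.003, 1.0, 0.001]
force: [-0.2, -0.1, -3.4]
opening: 0.215
```

```bash
python3 -c "
from h import *
plan([.6134,.028,.138],3.136);
t=manip.read_camera('top')
plan([.6134,.028,.138],3.136)
cv2.imwrite('pics/g2t.png',crop(t,215,80,335,170,6))"
```

```text
t 19.48 pos [0.5299 0.0256 0.1379] d mm [-83.5   2.9   0. ] len 83.5 rv [ 0.0016  0.0016 -0.0003] F [-0.2 -0.1 -3.4] op 0.215
t 19.52 pos [0.529  0.0256 0.1378] d mm [-84.4   2.9  -0.1] len 84.5 rv [ 0.0015  0.0005 -0.0003] F [-0.5 -0.4 -2.2] op 0.215
```

View pics/g2t.png

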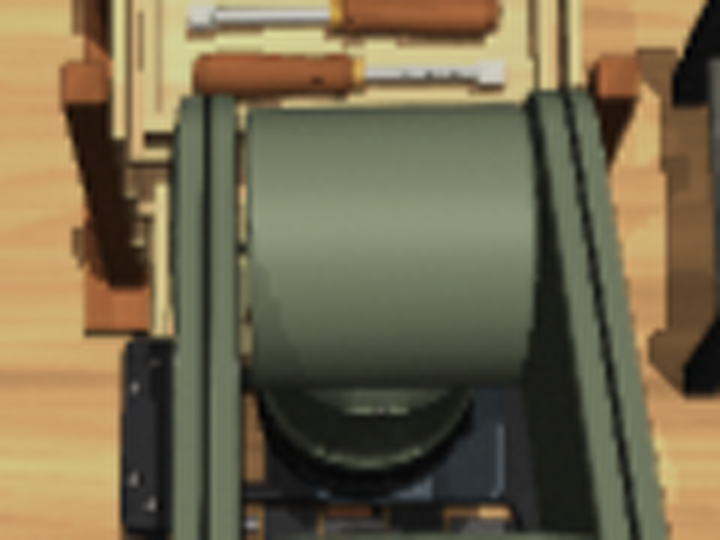

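>>> apply_moves --deltas "-15 2 2 0 0 0 -1;-15 1 2 0 0 0 -1;-15 0 0 0 0 0 -1;-12 0 0 0 0 0 -1;0 0 0 0 0 0 -1"

```text
t: 20.15
position: [0.5895, 0.0285, 0.1334]
orientation: [0.0, 0.003, 1.0, 0.001]
force: [-0.4, 0.2, -2.5]
opening: 0.219
```

```bash
python3 -c "
from h import *
plan([.6134,.028,.134],3.136);
t=manip.read_camera('top');s=manip.read_camera('scene')
plan([.6134,.028,.134],3.136)
cv2.imwrite('pics/g3t.png',crop(t,215,80,335,170,6));cv2.imwrite('pics/g3s.png',crop(s,135,170,265,310,4.2))"
```

```text
t 20.15 pos [0.5895 0.0285 0.1334] d mm [-23.9  -0.4  -0.6] len 23.9 rv [ 0.0015  0.0003 -0.    ] F [-0.4  0.2 -2.5] op 0.219
t 20.25 pos [0.5883 0.0285 0.1333] d mm [-25.1  -0.4  -0.7] len 25.1 rv [ 0.0015 -0.0009 -0.0001] F [-0.6 -0.2 -2.2] op 0.215
```

View pics/g3t.png

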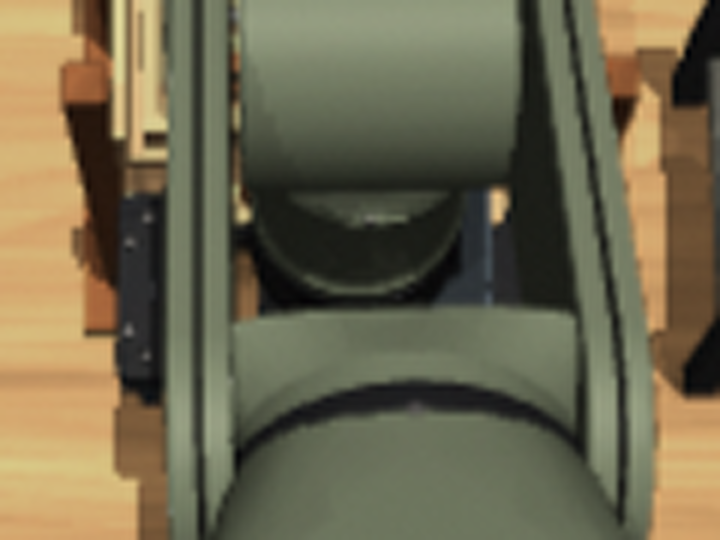

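View pics/g3s.png

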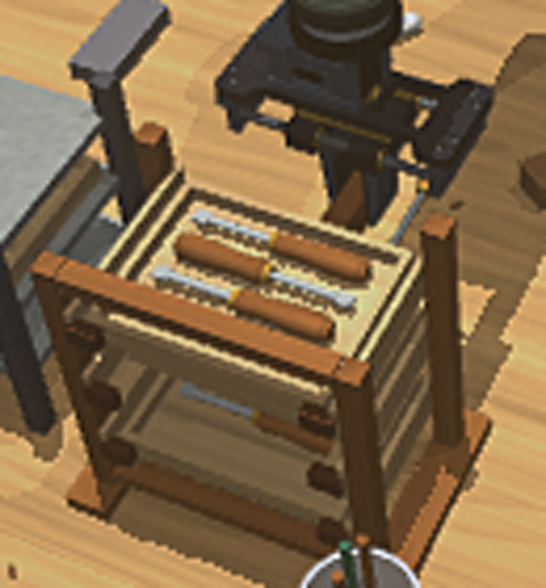

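>>> apply_moves --deltas "-10 0 1 0 0 0 -1;-6 0 1 0 0 0 -1;-3 0 0.5 0 0 0 -1;0 0 0 0 0 0 -1"

```text
t: 20.75
position: [0.6079, 0.0284, 0.1308]
orientation: [-0.001, 0.003, 1.0, 0.001]
force: [0.6, 0.3, -2.0]
opening: 0.214
```

```bash
python3 -c "
from h import *
plan([.6134,.028,.130],3.136)"
```

```text
t 20.75 pos [0.6079 0.0284 0.1308] d mm [-5.5 -0.3  0.8] len 5.6 rv [ 0.0015 -0.0012 -0.    ] F [ 0.6  0.3 -2. ] op 0.214
```

>>> apply_moves --deltas "-4 0 0.5 0 0 0 -1;-2 0 0.5 0 0 0 -1;0 0 0 0 0 0 -1"

```text
t: 21.12
position: [0.6142, 0.0282, 0.1305]
orientation: [-0.0, 0.003, 1.0, 0.001]
force: [1.0, -0.3, -2.4]
opening: 0.219
```

>>> apply_moves --deltas "-3 0 0 0 0 0 -1;0 0 0 0 0 0 -1"

```text
t: 21.38
position: [0.6156, 0.0278, 0.1308]
orientation: [-0.002, 0.002, 1.0, 0.0]
force: [-0.6, 0.2, 0.1]
opening: 0.217
```

>>> apply_moves --deltas "-3 0 0 0 0 0 -1;0 0 0 0 0 0 -1"

```text
t: 21.62
position: [0.6157, 0.0274, 0.1314]
orientation: [-0.005, 0.002, 1.0, -0.0]
force: [-0.6, -0.1, -0.4]
opening: 0.218
```

>>> apply_moves --deltas "-3 0 0 0 0 0 -1;0 0 0 0 0 0 -1"

```text
t: 21.88
position: [0.6158, 0.0271, 0.1319]
orientation: [-0.008, 0.001, 1.0, -0.001]
force: [-0.8, -0.0, 1.4]
opening: 0.217
```

```bash
python3 -c "
from h import *
plan([.6155,.027,.130],3.136);o=manip.observe();print(o['moment'],o['force'])
s=manip.read_camera('scene');cv2.imwrite('pics/g4s.png',crop(s,135,170,265,310,4.2))"
```

```text
t 21.88 pos [0.6158 0.0271 0.1319] d mm [ 0.3 -0.1  1.9] len 1.9 rv [-0.0013 -0.0162  0.003 ] F [-0.8 -0.   1.4] op 0.217
[ 0.2261217  -0.11338167  0.23275751] [-8.39615258e-01 -1.30069591e-03  1.43400143e+00]
```

View pics/g4s.png

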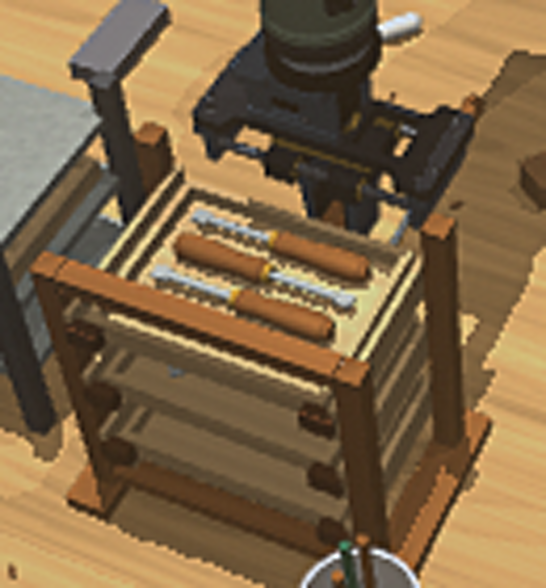

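The tray now fills the middle level, its back edge lying between the middle stops at (100,398) and (315,418). Next I'll level it and settle it on the ledges.

>>> apply_moves --deltas "0 0 1 0 -0.012 0 -1;0 0 0 0 0 0 -1"

```text
t: 22.18
position: [0.6158, 0.0272, 0.1302]
orientation: [-0.002, 0.002, 1.0, -0.0]
force: [-2.3, -1.0, 1.1]
opening: 0.219
```

```bash
python3 -c "
from h import *
plan([.6155,.027,.130],3.136);o=manip.observe();print(o['moment'],o['force'])"
```

```text
t 22.18 pos [0.6158 0.0272 0.1302] d mm [ 0.3 -0.2  0.2] len 0.4 rv [-0.0009 -0.0043  0.0024] F [-2.3 -1.   1.1] op 0.219
[-0.01216008  0.49212263  0.05546263] [-2.28719146 -1.02946037  1.10828062]
```

>>> apply_moves --deltas "-2 0 0 0 -0.004 0 -1;0 0 0 0 0 0 0.2;0 0 0 0 0 0 0.2;0 0 0 0 0 0 0.2;0 0 0 0 0 0 0.2;0 0 0 0 0 0 0.2;0 0 0 0 0 0 0.2"

```text
t: 23.05
position: [0.6193, 0.0275, 0.131]
orientation: [0.001, 0.002, 1.0, -0.0]
force: [0.2, -0.2, 0.2]
opening: 0.596
```

```bash
python3 -c "
from h import *
plan([.50,.027,.130],3.136);cv2.imwrite('pics/h1.png',manip.read_camera('wrist'));np.save('T9.npy',tcp(manip.observe()))"
```

```text
t 23.05 pos [0.6193 0.0275 0.131 ] d mm [119.3  -1.    0.7] len 119.3 rv [-0.0004  0.0028  0.0017] F [ 0.2 -0.2  0.2] op 0.596
```

View pics/h1.png

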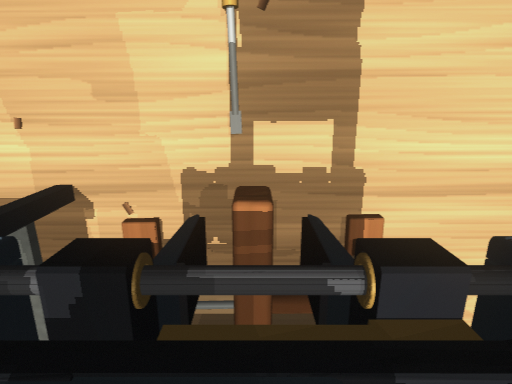

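The tongue (end at (253,200)) lies free midway between the open fingers. Backing out, then checking that it is home.

>>> apply_moves --deltas "15 -0.5 0 0 0 0 0.2;25 0 0 0 0 0 0.2;30 0 0 0 0 0 0.2;30 0 -5 0 0 0 0.2;30 0 -30 0 0 0 0.2;30 0 -40 0 0 0 0.2;40 0 0 0 0 0 0.2;0 0 0 0 0 0 0.2"

```text
t: 24.1
position: [0.4044, 0.0275, 0.2066]
orientation: [-0.001, 0.002, 1.0, -0.0]
force: [-0.8, -0.3, 0.4]
opening: 0.602
```

```bash
python3 -c "
from h import *
plan([.50,.027,.130],3.136)
for n in ('top','scene'): cv2.imwrite('pics/h2_%s.png'%n,manip.read_camera(n))
t=cv2.imread('pics/h2_top.png');s=cv2.imread('pics/h2_scene.png')
cv2.imwrite('pics/h2t.png',crop(t,215,70,335,160,6));cv2.imwrite('pics/h2s.png',crop(s,135,170,265,310,4.2))"
```

```text
t 24.1 pos [0.4044 0.0275 0.2066] d mm [-95.8  -0.1  76.4] len 122.5 rv [-0.0005 -0.0026  0.0016] F [-0.8 -0.3  0.4] op 0.602
```

View pics/h2t.png

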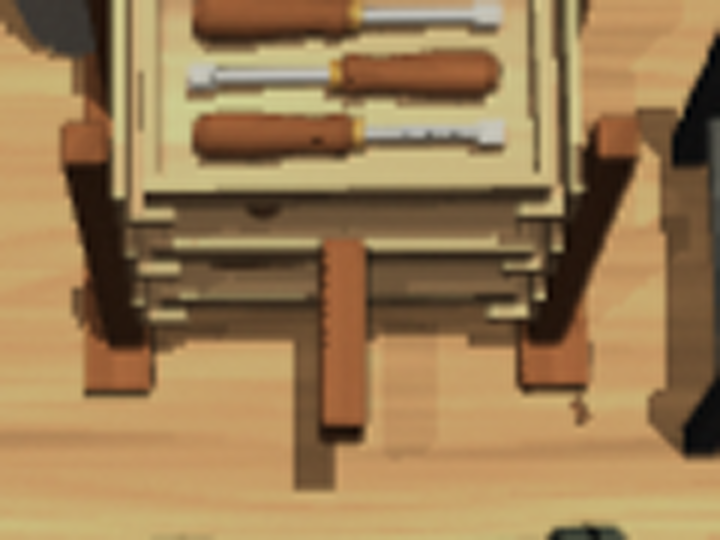

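View pics/h2s.png

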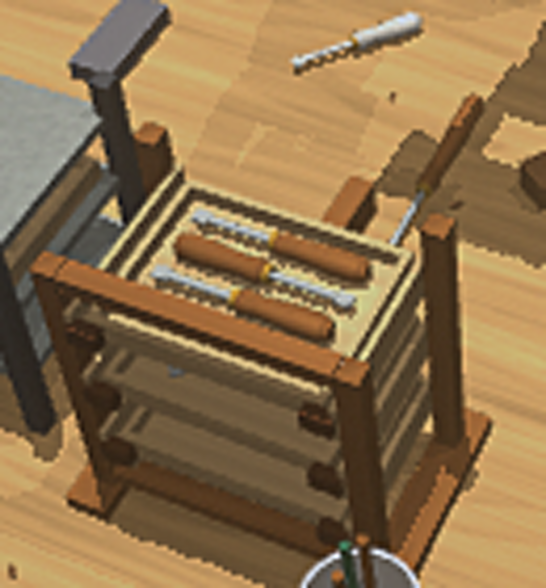

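```bash
python3 -c "
from h import *
f=lambda a,b:(a/6+215,b/6+70)
print('tongue end',onz('top',f(343,427),.159),'root',onz('top',f(344,240),.159))
for n,(y,z) in dict(top=(193,.209),mid=(250,.144),low=(300,.079)).items(): print(n,onz('top',f(250,y),z),onz('top',f(450,y),z))
g=lambda a,b:(a/4.2+135,b/4.2+170)
print('tri tongue end tip', tri([ray('top',f(364,427)),ray('scene',g(375,193))]))
"
python3 - <<'E'
import sys; sys.path.insert(0,'.')
import os; os.chdir('.')
from h import *
t=cv2.imread('pics/h2_top.png')
cv2.imwrite('pics/h3.png',crop(t,225,95,325,135,8))
E
```

```text
tongue end [0.58404348 0.02648582 0.159     ] root [0.66809591 0.02601388 0.159     ]
top [0.66935987 0.06636929 0.209     ] [ 0.66955201 -0.01616274  0.209     ]
mid [0.66904075 0.06716391 0.144     ] [ 0.66926661 -0.02134513  0.144     ]
low [0.66861764 0.0679579  0.079     ] [ 0.66887716 -0.0265267   0.079     ]
tri tongue end tip (array([0.5854537 , 0.02557426, 0.14060556]), [np.float64(9.561592609734996), np.float64(9.561592609735026)])
```

View pics/h3.png

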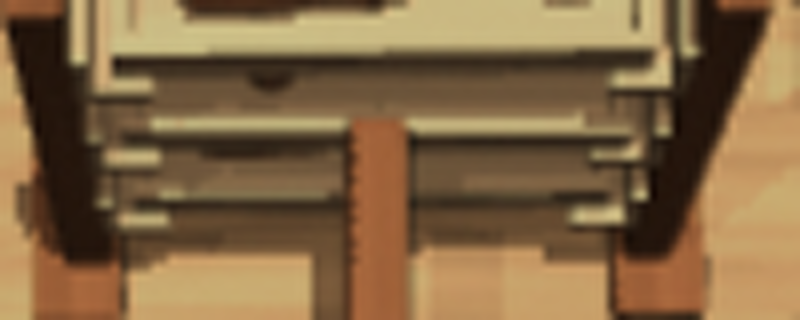

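```bash
python3 -c "
from h import *
print('gouge butt',onz('top',(225+270/8,95+88/8),.141)-np.array([.734,.026,0]))
w=manip.read_camera('top');o=cv2.imread('pics/a_top.png')
for n,(x0,y0,x1,y1) in dict(chisel=(265,155,290,240),stone=(378,192,405,238),offcut=(232,200,258,228),rule=(128,218,152,296),mallet=(82,118,134,162)).items():
  print(n,float((cv2.absdiff(w,o)[y0:y1,x0:x1].max(2)>60).mean()))
print(manip.observe()['force'],manip.observe()['t'])
cv2.imwrite('pics/z.png',w)"
```

```text
gouge butt [-0.0479993   0.03573654  0.141     ]
chisel 0.5792941176470588
stone 0.0
offcut 0.6978021978021978
rule 0.1201923076923077
mallet 0.0
[-0.00717123 -0.51063688 -0.04831718] 24.25
```

View pics/z.png

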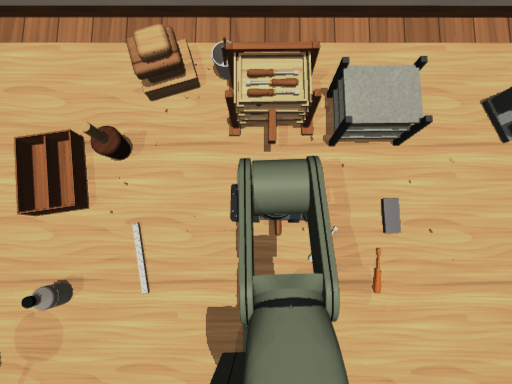

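The tongue points to the front on the middle level, and the stone, mallet and rule are where they were. The arm hides the chisel and offcut here, but the scene crops showed them undisturbed. Handing in.

```bash
python3 -c "
from plant import manip
print(manip.hand_in())"
```

```text
the job is handed in; nothing more can be done
None
```

The gouge is in the tray, and the tray is on the middle runner pair, home with its handle to the front. I handed the job in at about 24 s; no verdict was reported.

**What I did**
- **Free pair:** the middle one. The lowest and top pairs hold trays, and the tray on the shelf is at middle height.
- **Gouge:** the first grasp missed because I lifted before the fingers had shut. When I went down again the fingertips pressed on the bench with about 31 N, which is under the limit. The second grasp held, and I laid the gouge diagonally in the tray.
- **Tray:** I gripped it by the tongue, lifted it, slid it in until it stopped moving, then let go and backed clear.

**Last checks**
- **Fully home:** the tongue's end is at x 0.584, matching a homed tray (rack centre x ≈ 0.734). The front rim is at x 0.669, in line with the parked trays, and the tray is sideways-centred within about 1 mm.
- **Height and level:** before release the hand's height put the underside at about 125 mm and its tilt was under 0.01 rad.
- **Gouge in the tray:** its handle end was seen at about (-48, +36) mm from the tray centre. That puts the handle centre roughly at (-25, +10) mm, well inside the limits.

**What was weak**
- **Tongue height:** neither two-view measurement of it was usable, because the baseline was poor or the two views disagreed by 10 mm. For the tongue I relied on the stated height, its length and the contact behaviour.
- **Bystanders:** I saw no sign that the stone, mallet or rule moved. The arm hid the chisel and offcut in the last top view, but in the last scene pictures, where the offcut was only partly in frame, both were still in place.

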